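# Stack the spacer rings on the strap machine's spindle

## Task

Set up the small strap machine by threading the three spacer rings onto its upright spindle: the largest first, then the middle one, and the smallest on top. Press the stack gently down until the stiff black stop collar under it is fully home and no gaps are left, then let go. The spindle stands on an eccentric, a few millimetres to one side of the middle of its foot, so feel for it with light force, never pushing hard on the machine, and leave the glue pot, the awl and the blue stone where they are.

Things in the scene. Friction and masses are not known exactly. Their poses are not given: they have to be found in the camera images.
- seat (a point): point on the middle axis of the machine's foot, 48 mm above the table: the height of the stop collar's upper face when the collar is home; z up, x and y along the foot's sides. The spindle does NOT stand on this point: its axis is 6 mm to one side of it, in any direction, different each time and not measured: find it by feel. It does not give way
- collar (a joint): height in m of the black stop collar (a plain ring around the spindle, outer diameter 32 mm, 10 mm high) above its home position: 0 is home, down on the disc; it starts 6 to 15 mm up, stays where it is left, and slides down stiffly when pushed with about 6 N
- large_center (a point): centre (half-way up, on the axis) of the large spacer ring: bare aluminium, outer diameter 60 mm, bore 20 mm, height 14 mm, about 110 g, lying flat on the table at the start; z is the ring's axis, both faces are alike
- medium_center (a point): centre (half-way up, on the axis) of the middle spacer ring: brass, outer diameter 48 mm, bore 20 mm, height 14 mm, about 180 g, lying flat on the table at the start; z is the ring's axis, both faces are alike
- small_center (a point): centre (half-way up, on the axis) of the small spacer ring: red plastic, outer diameter 36 mm, bore 20 mm, height 14 mm, about 30 g, lying flat on the table at the start; z is the ring's axis, both faces are alike
- machine: the whole machine, fixed: green iron foot 120 x 120 mm, 22 mm high, with a round eccentric metal disc 68 mm across on it, up to 38 mm above the table, and the upright steel spindle fixed off-centre on the disc, which is clamped: 18 mm in diameter (1 mm clearance all round in a bore), its flat tip 100 mm above the table (52 mm above the seat point) with only a 1.2 mm bevel. Origin in the middle of the foot's underside
- large: the large ring; origin at the middle of its underside (7 mm below its centre point)
- medium: the middle ring; origin at the middle of its underside
- small: the small ring; origin at the middle of its underside
- glue_pot: white glue pot, 76 mm across and 62 mm high, origin under its middle; bystander
- awl: awl with a red handle, 150 mm long, lying flat along its own x, handle to -x, origin on its underside near the middle; bystander
- stone: smooth blue stone, 60 mm across and 22 mm high, origin under its middle; bystander

How it is judged:
By the outcome, as a careful person would: the job done as asked, in the order asked, and still so for the second after the job is handed in, with the robot touching nothing.
It also fails if it takes over 72 s, if anything falls off the work surface, if the arm or the gripper's body presses on something with over 40 N, if the wrist force passes 120 N, or if a joint passes its speed limit or range.

## Robot

A 6-joint arm with a two-finger parallel gripper is mounted at the origin on the work surface. World frame = base frame: x ahead of the robot, y to its left, z up, the work surface at z = 0. Lengths are in m, angles in rad, forces in N, time in s.
With the tool pointing down it reaches from about 0.4 to 0.925 m from the base axis. Payload 3.4 kg.
Tool frame: the origin (TCP) lies midway between the tips of the shut fingers; the grasp point (between the pads) lies 19 mm behind it; z points along the fingers, y is the line along which they close (so a half turn about z gives the same grasp; the last joint's range is limited). The gripper opens to 85 mm and grips with 20 to 120 N. Pads are 22 mm wide; open, the fingers measure 114 mm over their backs; the gripper's body (76 mm by 85 mm) begins 54 mm behind the grasp point. The pads swing forward as they close: fully open they stand 13 mm farther back than shut.
Start: joints at [1.093, 0.307, 1.506, -0, 1.328, -0.073], TCP at [0.226, 0.529, 0.198] pointing down, gripper open.
Joint ranges: [-3.12, 3.12], [-1.05, 2.28], [0.14, 2.33], [-1.42, 4.57], [0.1, 2.73], [-2.68, 2.68]. Speed limits (rad/s): [2.57, 2.57, 3.14, 3.14, 3.14, 3.14].

## Interface

Orientations are given as a unit quaternion [w, x, y, z].
In Python, from plant import telemetry, optics, job gives the robot as it stands.
- The arm moves only by the tool move_arm, never from a script. Its argument "motion" is a list of rows, each a list of 3 entries, a list of its own where there are three numbers: the opening in per cent of the stroke, from 0 (shut) to 100 (fully open), then the shift along the tool's x, y, z in mm, then the turn, a rotation vector about the tool's x, y, z in degrees. In form: [[fingers, [tx, ty, tz], [wx, wy, wz]], ...]. A call has exactly 10 rows; each row shifts and turns the commanded pose from where the row before left it, along the tool's axes as they then stand; what a row does not reach is not made up. A row lasts 1/12 s, in which the tool goes at most 41.7 mm and 7.16 degrees, less where a joint would pass 70% of its speed; a pose out of reach is approached as far as the arm can. A call with a gripper value outside its range is refused whole. The fingers move at their own pace and stop on an object; the grip force is fixed at half the most. Time passes only in rows, so rows that do not move let the fingers close, or fill a call up. It gives the time, the measured TCP pose, the force, the opening and the grip force at its end, in the units of the state.
- telemetry.get_state(): the state, without advancing time (a new reading comes with each control period).
- optics.read_camera(name): name is "scene" or "top"; returns a dict with "frame" (384x512x3 uint8, red, green, blue), "depth" (384x512 float32, m along the optical axis (not along the pixel's ray), 0 where there is no reading), "mtx" (3x3 intrinsics, pixels), "rvec" (rotation vector, rad) and "tvec" (3), from world to camera coordinates, as OpenCV has them. Camera axes: x right, y down, z forward; pixel columns grow to the right and rows downward; lengths in m; the calibration is good to about 2 mm. A picture is of the moment at which its call begins.
- job.close_job(): hands the job in; it is judged then, once.
Trained networks look in a picture, given as the dict that the camera call returned (one of the last four; its "shot" number tells which), for a name from the list of things; names that differ only in an ending like _2 or _b are one class to them, and where a whole thing is asked for, a point or a joint stands for the part that bears it (a point fixed in the world has none). Each returns a list of dicts, best first, with "score" (0 to 1); they miss things now and then, are a little off and sometimes report something else, mostly with a low value. They report only what shows in the picture. A call takes as long as a camera call.
- optics.silhouettes(picture, label): "region" (384x512 bool, what is visible of it) and "extent" ([left, top, right, bottom] in pixels, round what is visible of it).
- optics.landmark_of(picture, label): "centre" ([column, row] in pixels: a listed point, or the origin of a listed thing).
The state is a dict: "clock": time; "joint_positions": joint angles; "joint_velocities": joint speeds; "effort": joint torques, N m; "tcp_pos": TCP position; "tcp_rot": TCP orientation; "contact_force": force on the tool from outside, world axes, zero at the start; "wrist_torque": the same for the moment, N m; "gripper_width": opening from 0.0 (shut) to 1.0 (fully open); "grasp_force": force on a finger pad.
Only numpy, scipy, OpenCV 4.12 (cv2) and the standard library are available. Lean on these libraries where they do the work, as an engineer would, in place of code of your own. Each camera call takes 0.05 s, during which the arm holds its last target. There are 200 camera calls.

## Working session

There is one attempt and no reset: what is moved stays moved. The work goes in short steps, Python scripts to look and compute and a tool call to move; the robot and the scene stay as the last step left them, time stands still between calls to the robot, and variables do not carry over. Pictures are saved under pics/ and viewed, at most 10 in all, crops included, and the job is handed in when it is done.

Besides the shell and the picture viewer there is one more tool, called after ">>>" as a command line: name --argument value ..., lists and objects as JSON in quotes. move_arm: Moves the arm, as the interface text tells. Its arguments: {"type":"object","properties":{"motion":{"type":"array","items":{"type":"array"}}},"required":["motion"]}

```bash
mkdir -p pics; ls; cat > h.py <<'E'
import numpy as np, cv2
from plant import telemetry, optics, job
def cam(n):
    p=optics.read_camera(n); p["R"]=cv2.Rodrigues(np.array(p["rvec"],float))[0]; p["t"]=np.array(p["tvec"],float).ravel(); return p
def ray(p,uv,z):
    "intersect pixel ray with plane z"
    d=p["R"].T@(np.linalg.inv(p["mtx"])@np.array([uv[0],uv[1],1.])); o=-p["R"].T@p["t"]
    return o+d*(z-o[2])/d[2]
def cloud(p):
    v,u=np.mgrid[:384,:512]; D=p["depth"]
    c=np.stack([u,v,np.ones_like(u)],-1)@np.linalg.inv(p["mtx"]).T*D[...,None]
    w=(c-p["t"])@p["R"]; w[D==0]=np.nan; return w
def save(p,n): cv2.imwrite("pics/"+n,p["frame"][...,::-1])
E
python3 - <<'E'
from h import *
Z={"seat":.048,"large_center":.007,"medium_center":.007,"small_center":.007,"machine":0,"large":0,"medium":0,"small":0,"glue_pot":0,"awl":0,"stone":0}
for n in("top","scene"):
    p=cam(n); save(p,n+"0.png"); W=cloud(p)
    print(n,"cam at",-p["R"].T@p["t"])
    for k in Z:
        r=optics.landmark_of(p,k)[:2]
        print(k,[(round(a["score"],2),np.round(a["centre"]),np.round(ray(p,a["centre"],Z[k])[:2],4)) for a in r])
        if k in("machine","large","medium","small"):
            for s in optics.silhouettes(p,k)[:1]:
                w=W[s["region"]]; print("   sil",s["score"],s["extent"],np.round(np.nanmedian(w,0),4),np.round(np.nanpercentile(w,98,axis=0),4))
s=telemetry.get_state(); print(s)
E
```

```text
pics
top cam at [ 0.39393978 -0.04588461  0.89715886]
seat [(0.76, array([175., 206.]), array([0.5054, 0.155 ]))]
large_center [(0.95, array([286., 209.]), array([ 0.5254, -0.1029]))]
medium_center [(0.76, array([338., 182.]), array([ 0.6036, -0.2236]))]
small_center [(0.49, array([354., 239.]), array([ 0.4675, -0.2693]))]
machine [(0.62, array([178., 214.]), array([0.4915, 0.1566]))]
   sil 0.64 [278.5, 196.6, 298.9, 222.3] [ 0.5254 -0.1057  0.0122] [ 0.5531 -0.0782  0.0153]
large [(0.56, array([287., 212.]), array([ 0.5183, -0.1053]))]
   sil 0.82 [275.5, 198.2, 299.3, 223.4] [ 0.5247 -0.1053  0.0121] [ 0.5529 -0.0777  0.0152]
medium [(0.86, array([340., 179.]), array([ 0.6133, -0.2305]))]
small [(0.53, array([176., 102.]), array([0.7789, 0.1985])), (0.51, array([356., 242.]), array([ 0.4631, -0.2739]))]
   sil 0.47 [347.8, 230.3, 365.7, 249.8] [ 0.4637 -0.2715  0.0121] [ 0.4799 -0.256   0.0155]
glue_pot [(0.61, array([277., 137.]), array([ 0.7068, -0.0666]))]
awl [(0.55, array([175., 106.]), array([0.769 , 0.2006]))]
stone [(0.92, array([234., 266.]), array([0.3804, 0.0075]))]
sce
[... 1277 characters left out ...]
.09249335e+00,  3.06761478e-01,  1.50639356e+00, -3.66687202e-05,
        1.32841664e+00, -7.34961667e-02]), 'joint_velocities': array([ 1.91089013e-03, -3.73450684e-04, -1.01145481e-03, -6.80891898e-05,
        4.11976540e-04,  6.71316204e-04]), 'effort': array([-1.01594997e-03, -4.57469451e+01, -2.52327812e+01,  3.68906985e-04,
        4.59113235e-04,  1.57128761e-05]), 'tcp_pos': array([0.22649291, 0.52851405, 0.19842943]), 'tcp_rot': array([1.99824966e-05, 2.01019939e-01, 9.79587150e-01, 5.24309183e-06]), 'contact_force': array([ 0.60856828, -0.62775606,  0.04428577]), 'wrist_torque': array([ 0.03698631, -0.00161346,  0.01124866]), 'grasp_force': 0.0, 'gripper_width': 1.0027117570097512}
```

View pics/top0.png

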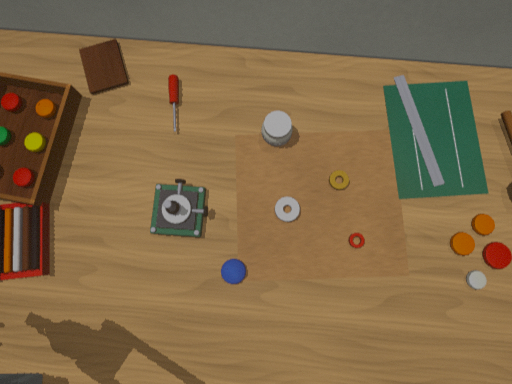

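View pics/scene0.png

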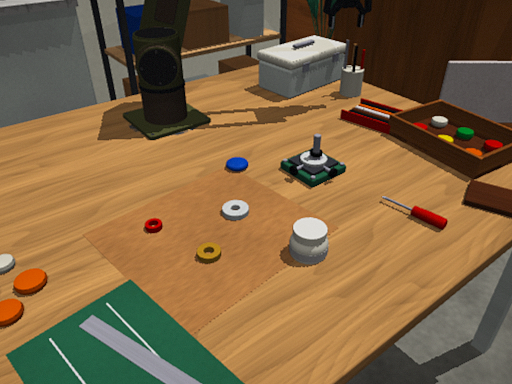

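```bash
python3 - <<'E'
from h import *
import pickle
P={n:cam(n) for n in("top","scene")}; pickle.dump(P,open("p0.pkl","wb"))
R={"large":((.526,-.105),.030),"medium":((.608,-.225),.024),"small":((.466,-.271),.018)}
for n,p in P.items():
    W=cloud(p)
    for k,(c,r) in R.items():
        d=np.hypot(W[...,0]-c[0],W[...,1]-c[1])
        m=(d<.05)&(W[...,2]>.007); w=W[m]
        e=[np.round(cv2.minEnclosingCircle(w[:,:2].astype(np.float32)*1000)[0],1),cv2.minEnclosingCircle(w[:,:2].astype(np.float32)*1000)[1]]
        # outline in image: filled mask centroid projected to z=.014 
        cs,_=cv2.findContours(m.astype(np.uint8),cv2.RETR_EXTERNAL,cv2.CHAIN_APPROX_NONE); q=max(cs,key=cv2.contourArea)[:,0]
        g=np.array([ray(p,a,.014)[:2] for a in q]); 
        print(n,k,m.sum(),"enc",e,"med",np.round(np.nanmedian(w,0),4),"bbox mid",np.round((g.min(0)+g.max(0))/2,4),np.round(np.ptp(g,axis=0),4))
    d=np.hypot(W[...,0]-.5,W[...,1]-.157)
    for lo,hi in((.09,.11),(.06,.09),(.048,.06),(.03,.048),(.015,.026)):
        m=(d<.1)&(W[...,2]>lo)&(W[...,2]<hi); w=W[m]
        if m.sum(): print(n,"mach",lo,m.sum(),np.round(np.median(w,0),4),np.round(w.min(0),4),np.round(w.max(0),4))
    u=p["frame"]; 
    a=u[135:190,280:350] if n=="scene" else u[175:245,145:215]
    cv2.imwrite(f"pics/m_{n}.png",cv2.resize(a,None,fx=8,fy=8,interpolation=cv2.INTER_CUBIC)[...,::-1])
E
```

```text
top large 436 enc [array([ 525.2, -104.6]), 29.812454223632812] med [ 0.5248 -0.1044  0.0124] bbox mid [ 0.5249 -0.1047] [0.0586 0.058 ]
top medium 250 enc [array([ 607.4, -225.5]), 23.93956184387207] med [ 0.6079 -0.2253  0.0124] bbox mid [ 0.6066 -0.224 ] [0.0457 0.0462]
top small 134 enc [array([ 465.3, -272.6]), 17.716726303100586] med [ 0.4651 -0.2717  0.0125] bbox mid [ 0.4649 -0.2722] [0.0353 0.0353]
top mach 0.09 57 [0.5003 0.1599 0.0977] [0.4919 0.1515 0.0905] [0.5077 0.1696 0.1007]
top mach 0.06 28 [0.4963 0.1542 0.0755] [0.4915 0.1515 0.0608] [0.5074 0.1617 0.09  ]
top mach 0.048 85 [0.4954 0.1542 0.0535] [0.4847 0.1456 0.0481] [0.5153 0.175  0.0579]
top mach 0.03 647 [0.4983 0.147  0.0357] [0.4549 0.0829 0.03  ] [0.5713 0.1975 0.048 ]
top mach 0.015 1062 [0.488  0.1464 0.02  ] [0.4387 0.0828 0.015 ] [0.567  0.2153 0.026 ]
scene large 387 enc [array([ 526.2, -104.9]), 30.709651947021484] med [ 0.5304 -0.1078  0.0144] bbox mid [ 0.5294 -0.1065] [0.0674 0.0625]
scene medium 350 enc [array([ 609.3, -224.9]), 24.816892623901367] med [ 0.6124 -0.2274  0.0143] bbox mid [ 0.6114 -0.2268] [0.0543 0.0491]
scene small 166 enc [array([ 465.4, -274.3]), 19.38715934753418] med [ 0.4698 -0.274   0.0137] bbox mid [ 0.4697 -0.2748] [0.0438 0.0365]
scene mach 0.09 47 [0.504  0.1565 0.0984] [0.4922 0.1501 0.0902] [0.5114 0.1682 0.1022]
scene mach 0.06 78 [0.5053 0.155  0.0757] [0.4939 0.1496 0.06  ] [0.5102 0.1705 0.09  ]
scene mach 0.048 74 [0.5075 0.1537 0.055 ] [0.4854 0.1451 0.0481] [0.5173 0.1757 0.0594]
scene mach 0.03 608 [0.5135 0.142  0.0346] [0.4482 0.0811 0.03  ] [0.5748 0.2    0.0472]
scene mach 0.015 449 [0.5424 0.1119 0.0223] [0.4378 0.0816 0.0151] [0.5726 0.2154 0.026 ]
```

View pics/m_top.png

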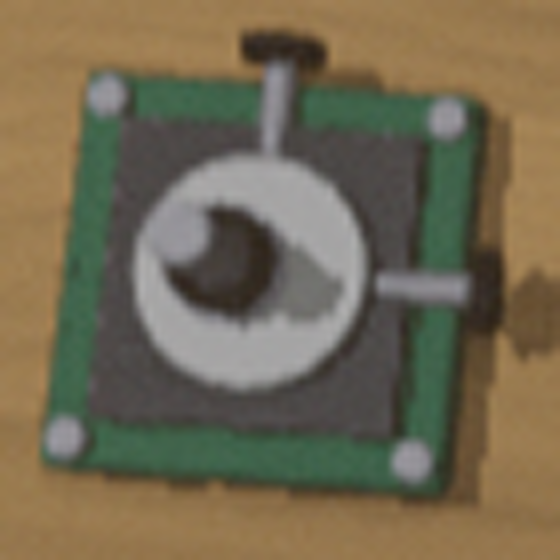

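View pics/m_scene.png

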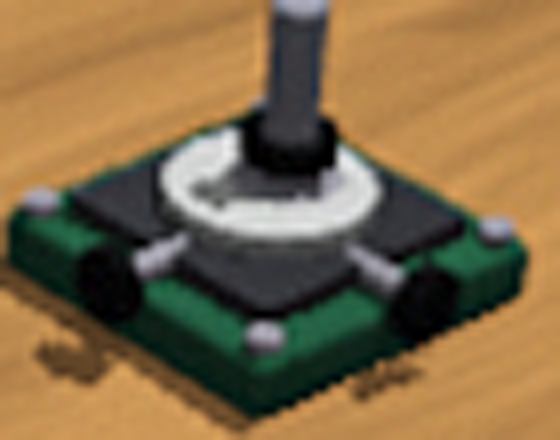

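>>> move_arm --motion '[[100,[0,0,0],[0,0,-5.8]],[100,[0,0,0],[0,0,-5.8]],[100,[0,0,0],[0,0,-5.8]],[100,[0,0,0],[0,0,-5.8]],[100,[-15,-32,0],[0,0,0]],[100,[-15,-32,0],[0,0,0]],[100,[-15,-32,0],[0,0,0]],[100,[-15,-32,0],[0,0,0]],[100,[-15,-32,0],[0,0,0]],[100,[-15,-32,0],[0,0,0]]]'

```text
clock: 2.53
tcp_pos: [0.3169, 0.3351, 0.1985]
tcp_rot: [0.0, -0.0, 1.0, 0.0]
contact_force: [0.0, 0.8, -0.2]
gripper_width: 1.0
grasp_force: 0.0
```

>>> move_arm --motion '[[100,[-17,-37,0],[0,0,0]],[100,[-17,-37,0],[0,0,0]],[100,[-17,-37,0],[0,0,0]],[100,[-17,-37,0],[0,0,0]],[100,[-17,-37,0],[0,0,0]],[100,[-17,-37,0],[0,0,0]],[100,[-17,-37,0],[0,0,0]],[100,[-17,-37,0],[0,0,0]],[100,[-17,-37,0],[0,0,0]],[100,[-17,-37,0],[0,0,0]]]'

```text
clock: 3.37
tcp_pos: [0.4871, -0.0355, 0.1987]
tcp_rot: [0.0, 0.0, 1.0, 0.0]
contact_force: [0.9, 0.7, -0.3]
gripper_width: 1.004
grasp_force: 0.0
```

>>> move_arm --motion '[[100,[-19,-35,20],[0,0,0]],[100,[-19,-34.5,20],[0,0,0]],[100,[0,0,36],[0,0,0]],[100,[0,0,36],[0,0,0]],[100,[0,0,36],[0,0,0]],[100,[0,0,36],[0,0,0]],[100,[0,0,15],[0,0,0]],[0,[0,0,0],[0,0,0]],[0,[0,0,0],[0,0,0]],[0,[0,0,0],[0,0,0]]]'

```text
clock: 4.2
tcp_pos: [0.5236, -0.099, 0.0029]
tcp_rot: [0.001, -0.0, 1.0, -0.0]
contact_force: [0.2, 0.2, 0.4]
gripper_width: 0.604
grasp_force: 0.0
```

>>> move_arm --motion '[[0,[0,0,0],[0,0,0]],[0,[0,0,0],[0,0,0]],[0,[0,0,0],[0,0,0]],[90,[0,0,0],[0,0,0]],[90,[0,0,0],[0,0,0]],[90,[0,0,0],[0,0,7]],[90,[0,0,0],[0,0,7]],[90,[0,0,0],[0,0,7]],[90,[0,0,0],[0,0,7]],[90,[0,0,0],[0,0,7]]]'

```text
clock: 5.03
tcp_pos: [0.5223, -0.0987, 0.002]
tcp_rot: [0.0, 0.304, 0.953, 0.0]
contact_force: [0.3, -0.4, 0.5]
gripper_width: 0.902
grasp_force: 0.0
```

```bash
python3 - <<'E'
from h import *
p=cam("scene"); u=p["frame"][150:260,180:300]
cv2.imwrite("pics/g1.png",cv2.resize(u,None,fx=5,fy=5,interpolation=cv2.INTER_CUBIC)[...,::-1])
W=cloud(p);d=np.hypot(W[...,0]-.525,W[...,1]+.105);w=W[(d<.04)&(W[...,2]>.007)&(W[...,2]<.02)]
print(cv2.minEnclosingCircle(w[:,:2].astype(np.float32)*1000),len(w))
s=telemetry.get_state();print(s["tcp_pos"],s["gripper_width"],s["joint_positions"])
E
```

```text
((526.91796875, -105.62250518798828), 30.74814796447754) 391
[ 0.52229148 -0.09869942  0.00201965] 0.8988744193737362 [-2.66242380e-01  4.74261437e-01  1.83515700e+00 -9.27477241e-06
  8.31922911e-01 -1.21494254e+00]
```

View pics/g1.png

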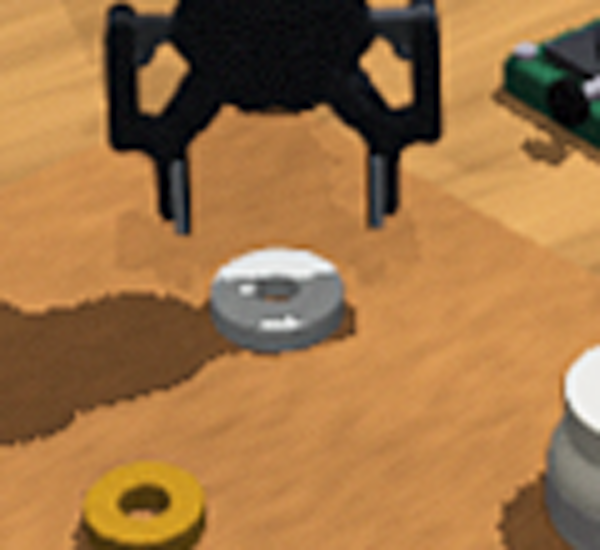

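```bash
python3 - <<'E'
from h import *
for n in("scene","top"):
    p=cam(n);W=cloud(p)
    m=(np.hypot(W[...,0]-.5,W[...,1]+.1)<.1)&(W[...,2]>.018)&(W[...,2]<.07); w=W[m]
    print(n,m.sum(),w.min(0),w.max(0))
    if n=="scene":
        for uv in((216,195),(216,192),(255,194),(255,190),(236,170),(236,160)): print(uv,np.round(W[uv[1],uv[0]],4))
    if n=="top": save(p,"t1.png"); 
E
```

```text
scene 106 [ 0.49162596 -0.14486303  0.01812882] [ 0.55789481 -0.06095341  0.069651  ]
(216, 195) [ 0.505  -0.1379  0.0494]
(216, 192) [ 0.5039 -0.1367  0.0562]
(255, 194) [ 0.5569 -0.0716  0.0527]
(255, 190) [ 0.5542 -0.0696  0.0608]
(236, 170) [ 0.5313 -0.1015  0.112 ]
(236, 160) [ 0.5326 -0.1015  0.1367]
top 9 [ 0.48685498 -0.12915827  0.04370416] [ 0.53802957 -0.0571248   0.06880887]
```

View pics/t1.png

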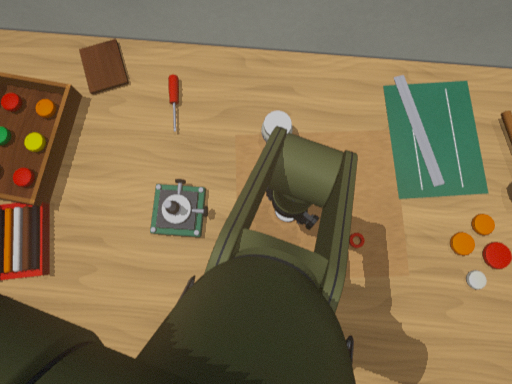

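>>> move_arm --motion '[[100,[0,0,0],[0,0,7]],[100,[0,0,0],[0,0,7]],[100,[0,0,0],[0,0,7]],[100,[0,0,0],[0,0,7]],[100,[0,0,0],[0,0,7]],[100,[0,0,0],[0,0,7]],[100,[0,0,0],[0,0,7]],[100,[0,0,0],[0,0,6]],[100,[-6,3,10],[0,0,0]],[100,[0,0,10],[0,0,0]]]'

```text
clock: 6.02
tcp_pos: [0.5271, -0.1059, -0.0182]
tcp_rot: [0.002, 0.705, 0.709, 0.001]
contact_force: [-0.1, 0.0, -0.4]
gripper_width: 1.003
grasp_force: 0.0
```

```bash
python3 - <<'E'
from h import *
p=cam("scene");W=cloud(p)
m=(np.hypot(W[...,0]-.525,W[...,1]+.1)<.1)&(W[...,2]>.018)&(W[...,2]<.2)&(p["frame"].max(2)<75)
for r in range(140,215):
    c=np.where(m[r])[0]
    if len(c) and r%3==0: print(r,c.min(),c.max(),np.round(W[r,c.min()],3),np.round(W[r,c.max()],3))
save(p,"s2.png")
s=telemetry.get_state();print(s["tcp_pos"],s["tcp_rot"],s["contact_force"],s["joint_positions"])
E
```

```text
141 214 250 [ 0.521 -0.143  0.189] [ 0.552 -0.079  0.181]
144 214 250 [ 0.519 -0.143  0.181] [ 0.551 -0.079  0.174]
147 214 250 [ 0.52  -0.144  0.175] [ 0.552 -0.08   0.168]
150 213 250 [ 0.463 -0.113  0.133] [ 0.552 -0.08   0.161]
153 211 250 [ 0.465 -0.12   0.129] [ 0.551 -0.079  0.154]
156 211 250 [ 0.464 -0.12   0.121] [ 0.553 -0.081  0.148]
159 211 248 [ 0.462 -0.119  0.112] [ 0.561 -0.092  0.149]
162 211 245 [ 0.462 -0.12   0.105] [ 0.563 -0.101  0.146]
165 211 246 [ 0.459 -0.118  0.096] [ 0.561 -0.097  0.137]
168 211 246 [ 0.457 -0.118  0.087] [ 0.564 -0.099  0.132]
171 211 243 [ 0.459 -0.119  0.081] [ 0.567 -0.109  0.13 ]
174 215 255 [ 0.472 -0.117  0.078] [ 0.593 -0.098  0.132]
177 216 257 [ 0.477 -0.118  0.073] [ 0.593 -0.094  0.123]
180 218 257 [ 0.48  -0.115  0.066] [ 0.596 -0.096  0.118]
183 218 257 [ 0.482 -0.117  0.06 ] [ 0.597 -0.097  0.112]
186 218 258 [ 0.483 -0.118  0.053] [ 0.598 -0.095  0.105]
189 218 258 [ 0.482 -0.118  0.045] [ 0.598 -0.094  0.097]
192 219 258 [ 0.484 -0.117  0.037] [ 0.598 -0.095  0.09 ]
195 241 258 [ 0.571 -0.118  0.077] [ 0.598 -0.095  0.083]
198 242 256 [ 0.578 -0.12   0.075] [ 0.601 -0.102  0.08 ]
201 243 251 [ 0.574 -0.115  0.063] [ 0.599 -0.114  0.077]
204 242 251 [ 0.572 -0.117  0.055] [ 0.583 -0.102  0.055]
207 242 251 [ 0.572 -0.117  0.047] [ 0.583 -0.102  0.047]
210 243 250 [ 0.575 -0.117  0.041] [ 0.582 -0.104  0.039]
213 245 245 [ 0.577 -0.113  0.033] [ 0.577 -0.113  0.033]
[ 0.52484344 -0.105096   -0.02042423] [-5.86737969e-04  7.05620890e-01  7.08589195e-01 -4.09827460e-04] [-0.02789653  0.37476319 -1.82259805] [-2.76439247e-01  5.12572722e-01  1.84428183e+00 -2.07669415e-04
  7.86161940e-01 -2.80490230e-01]
```

View pics/s2.png

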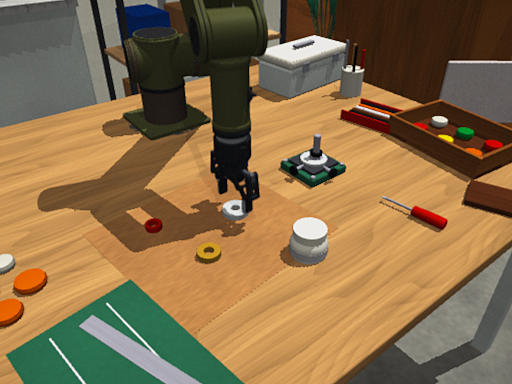

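>>> move_arm --motion '[[100,[0,0,4],[0,0,0]],[100,[0,0,4],[0,0,0]],[100,[0,0,4],[0,0,0]],[100,[0,0,3],[0,0,0]],[0,[0,0,0],[0,0,0]],[0,[0,0,0],[0,0,0]],[0,[0,0,0],[0,0,0]],[0,[0,0,0],[0,0,0]],[0,[0,0,0],[0,0,0]],[0,[0,0,0],[0,0,0]]]'

```text
clock: 6.9
tcp_pos: [0.5255, -0.1047, -0.0322]
tcp_rot: [0.0, 0.707, 0.707, 0.0]
contact_force: [-1.3, -0.0, 6.1]
gripper_width: 0.668
grasp_force: 62.7
```

>>> move_arm --motion '[[85,[0,0,-3],[0,0,0]],[85,[0,0,0],[0,0,0]],[85,[0,0,0],[0,0,-7]],[85,[0,0,0],[0,0,-7]],[85,[0,0,0],[0,0,-7]],[85,[0,0,0],[0,0,-7]],[85,[0,0,0],[0,0,-7]],[85,[0,0,0],[0,0,-7]],[85,[0,0,0],[0,0,-7]],[85,[0,0,0],[0,0,-7]]]'

```text
clock: 7.73
tcp_pos: [0.5254, -0.1047, -0.0301]
tcp_rot: [0.0, 0.289, 0.957, 0.0]
contact_force: [0.3, 0.2, -0.3]
gripper_width: 0.853
grasp_force: 0.0
```

>>> move_arm --motion '[[85,[0,0,0],[0,0,-7]],[85,[0,0,0],[0,0,-7]],[85,[0,0,0],[0,0,-7]],[85,[0,0,0],[0,0,-7]],[85,[0,0,0],[0,0,-6]],[0,[0,0,3],[0,0,0]],[0,[0,0,0],[0,0,0]],[0,[0,0,0],[0,0,0]],[0,[0,0,0],[0,0,0]],[0,[0,0,0],[0,0,0]]]'

```text
clock: 8.57
tcp_pos: [0.5258, -0.1048, -0.0324]
tcp_rot: [0.001, 0.001, 1.0, -0.0]
contact_force: [-0.7, 0.2, 7.7]
gripper_width: 0.671
grasp_force: 62.1
```

>>> move_arm --motion '[[0,[0,0,-38.5],[0,0,0]],[0,[0,0,-38.5],[0,0,0]],[0,[0,0,-38.5],[0,0,0]],[0,[3.6,37.8,0],[0,0,0]],[0,[3.6,37.8,0],[0,0,0]],[0,[3.6,37.8,0],[0,0,0]],[0,[3.6,37.8,0],[0,0,0]],[0,[3.6,37.8,0],[0,0,0]],[0,[3.6,37.8,0],[0,0,0]],[0,[3.6,37.8,0],[0,0,0]]]'

```text
clock: 9.4
tcp_pos: [0.4992, 0.1615, 0.082]
tcp_rot: [-0.0, 0.002, 1.0, -0.0]
contact_force: [0.2, -0.1, -1.5]
gripper_width: 0.667
grasp_force: 65.1
```

```bash
python3 - <<'E'
from h import *
p=cam("scene")
s=telemetry.get_state();print(s["tcp_pos"],s["contact_force"],s["wrist_torque"],s["clock"])
W=cloud(p); u=p["frame"]
cv2.imwrite("pics/s3.png",cv2.resize(u[90:200,260:370],None,fx=5,fy=5,interpolation=cv2.INTER_CUBIC)[...,::-1])
E
```

```text
[0.49879603 0.16857799 0.08221105] [ 0.06355122  5.59341788 -1.84193375] [ 0.2281678 -0.0157712  0.0531118] 9.45
```

View pics/s3.png

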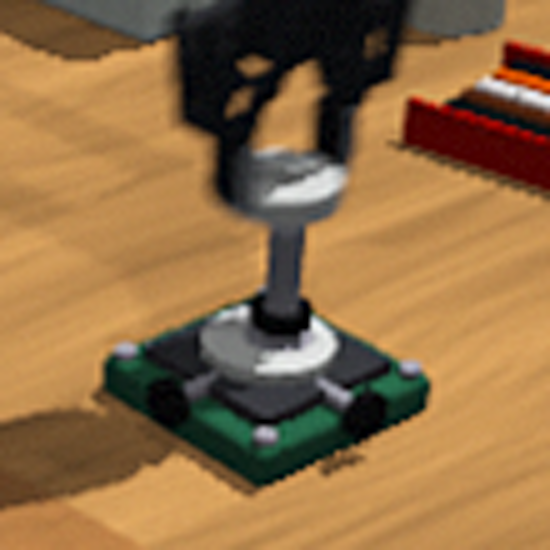

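>>> move_arm --motion '[[0,[0,0,0],[0,0,0]],[0,[0,0,0],[0,0,0]],[0,[0,0,0],[0,0,0]],[0,[0,0,2],[0,0,0]],[0,[0,0,2],[0,0,0]],[0,[0,0,2],[0,0,0]],[0,[0,0,2],[0,0,0]],[0,[0,0,2],[0,0,0]],[0,[0,0,0],[0,0,0]],[0,[0,0,0],[0,0,0]]]'

```text
clock: 10.28
tcp_pos: [0.4999, 0.1597, 0.0722]
tcp_rot: [-0.0, 0.0, 1.0, -0.0]
contact_force: [-0.7, -0.6, -1.1]
gripper_width: 0.668
grasp_force: 65.1
```

>>> move_arm --motion '[[0,[-0.4,0.5,0],[0,0,0]],[0,[0,0,1],[0,0,0]],[0,[0,0,1],[0,0,0]],[0,[0,0,1],[0,0,0]],[0,[0,0,1],[0,0,0]],[0,[0,0,1],[0,0,0]],[0,[0,0,1],[0,0,0]],[0,[0,0,1],[0,0,0]],[0,[0,0,0],[0,0,0]],[0,[0,0,0],[0,0,0]]]'

```text
clock: 11.12
tcp_pos: [0.5006, 0.1605, 0.0653]
tcp_rot: [0.0, -0.0, 1.0, 0.0]
contact_force: [0.1, 0.1, -1.5]
gripper_width: 0.664
grasp_force: 65.1
```

>>> move_arm --motion '[[0,[0,0,1],[0,0,0]],[0,[0,0,1],[0,0,0]],[0,[0,0,1],[0,0,0]],[0,[0,0,1],[0,0,0]],[0,[0,0,1],[0,0,0]],[0,[0,0,1],[0,0,0]],[0,[0,0,1],[0,0,0]],[0,[0,0,1],[0,0,0]],[0,[0,0,0],[0,0,0]],[0,[0,0,0],[0,0,0]]]'

```text
clock: 11.95
tcp_pos: [0.5012, 0.1607, 0.0574]
tcp_rot: [0.001, -0.0, 1.0, 0.0]
contact_force: [4.0, 3.3, 0.0]
gripper_width: 0.671
grasp_force: 65.2
```

>>> move_arm --motion '[[0,[-0.8,0.5,0],[0,0,0]],[0,[-0.8,0.5,0],[0,0,0]],[0,[0,0,1],[0,0,0]],[0,[0,0,2],[0,0,0]],[0,[0,0,2],[0,0,0]],[0,[0,0,2],[0,0,0]],[0,[0,0,2],[0,0,0]],[0,[0,0,2],[0,0,0]],[0,[0,0,0],[0,0,0]],[0,[0,0,0],[0,0,0]]]'

```text
clock: 12.78
tcp_pos: [0.5015, 0.1613, 0.046]
tcp_rot: [-0.001, -0.0, 1.0, -0.0]
contact_force: [0.0, -0.7, -1.4]
gripper_width: 0.665
grasp_force: 65.1
```

>>> move_arm --motion '[[0,[0,0,2],[0,0,0]],[0,[0,0,2],[0,0,0]],[0,[0,0,2],[0,0,0]],[0,[0,0,2],[0,0,0]],[0,[0,0,2],[0,0,0]],[0,[0,0,2],[0,0,0]],[0,[0,0,2],[0,0,0]],[0,[0,0,2],[0,0,0]],[0,[0,0,2],[0,0,0]],[0,[0,0,0],[0,0,0]]]'

```text
clock: 13.62
tcp_pos: [0.5017, 0.1613, 0.0279]
tcp_rot: [-0.0, -0.0, 1.0, -0.0]
contact_force: [-0.5, -0.4, -1.3]
gripper_width: 0.666
grasp_force: 65.1
```

>>> move_arm --motion '[[0,[0,0,1],[0,0,0]],[0,[0,0,1],[0,0,0]],[0,[0,0,1],[0,0,0]],[0,[0,0,1],[0,0,0]],[0,[0,0,1],[0,0,0]],[0,[0,0,1],[0,0,0]],[0,[0,0,1],[0,0,0]],[0,[0,0,1],[0,0,0]],[0,[0,0,0],[0,0,0]],[0,[0,0,0],[0,0,0]]]'

```text
clock: 14.45
tcp_pos: [0.5021, 0.1614, 0.0205]
tcp_rot: [0.0, -0.0, 1.0, 0.0]
contact_force: [-0.8, 0.2, 3.8]
gripper_width: 0.667
grasp_force: 65.7
```

>>> move_arm --motion '[[0,[0,0,1],[0,0,0]],[0,[0,0,1],[0,0,0]],[0,[0,0,1],[0,0,0]],[0,[0,0,1],[0,0,0]],[0,[0,0,1],[0,0,0]],[0,[0,0,1],[0,0,0]],[0,[0,0,1],[0,0,0]],[0,[0,0,0],[0,0,0]],[0,[0,0,0],[0,0,0]],[0,[0,0,0],[0,0,0]]]'

```text
clock: 15.28
tcp_pos: [0.5023, 0.1614, 0.0154]
tcp_rot: [0.001, -0.0, 1.0, 0.0]
contact_force: [-4.6, -1.5, 22.4]
gripper_width: 0.665
grasp_force: 67.5
```

>>> move_arm --motion '[[0,[0,0,-2],[0,0,0]],[0,[0,0,0],[0,0,0]],[100,[0,0,0],[0,0,0]],[100,[0,0,0],[0,0,0]],[100,[0,0,0],[0,0,0]],[100,[0,0,-5],[0,0,0]],[100,[0,0,-20],[0,0,0]],[100,[0,0,-35],[0,0,0]],[100,[0,0,-35],[0,0,0]],[100,[0,0,-15],[0,0,0]]]'

```text
clock: 16.12
tcp_pos: [0.5044, 0.162, 0.1294]
tcp_rot: [0.003, -0.0, 1.0, 0.001]
contact_force: [1.9, -0.0, -0.1]
gripper_width: 1.0
grasp_force: 0.0
```

>>> move_arm --motion '[[100,[-10.6,-38.6,0],[0,0,0]],[100,[-10.6,-38.6,0],[0,0,0]],[100,[-10.6,-38.6,0],[0,0,0]],[100,[-10.6,-38.6,0],[0,0,0]],[100,[-10.6,-38.6,0],[0,0,0]],[100,[-10.6,-38.6,0],[0,0,0]],[100,[-10.6,-38.6,0],[0,0,0]],[100,[-10.6,-38.6,0],[0,0,0]],[100,[-10.6,-38.6,0],[0,0,0]],[100,[-10.6,-38.6,0],[0,0,0]]]'

```text
clock: 16.95
tcp_pos: [0.6081, -0.2266, 0.1253]
tcp_rot: [-0.0, 0.0, 1.0, 0.0]
contact_force: [0.3, 0.1, -1.6]
gripper_width: 1.001
grasp_force: 0.0
```

```bash
python3 - <<'E'
from h import *
p=cam("scene");u=p["frame"]
cv2.imwrite("pics/s4.png",cv2.resize(u[110:220,250:380],None,fx=5,fy=5,interpolation=cv2.INTER_CUBIC)[...,::-1])
s=telemetry.get_state();print(s["tcp_pos"],s["clock"])
E
```

```text
[ 0.61131903 -0.23561372  0.12543885] 17.0
```

View pics/s4.png

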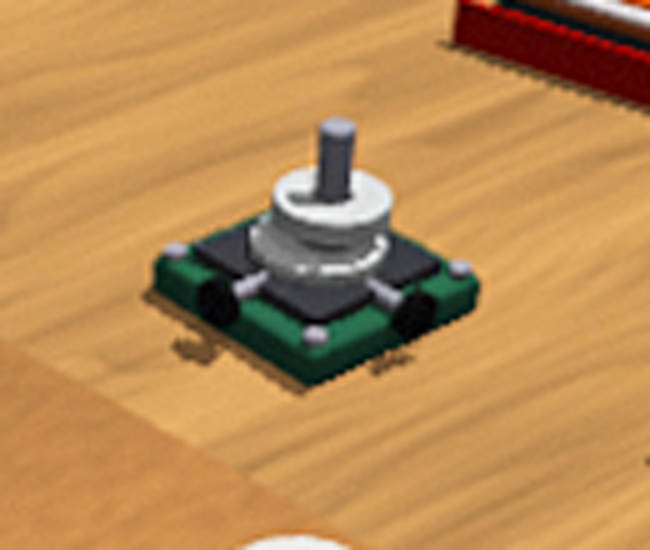

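>>> move_arm --motion '[[100,[0,0,0],[0,0,0]],[100,[0,0,30],[0,0,0]],[100,[0,0,35],[0,0,0]],[100,[0,0,35],[0,0,0]],[100,[0,0,30],[0,0,0]],[100,[0,0,11],[0,0,0]],[100,[0,0,10],[0,0,0]],[100,[0,0,0],[0,0,0]],[100,[0,0,0],[0,0,0]],[100,[0,0,0],[0,0,0]]]'

```text
clock: 17.83
tcp_pos: [0.6098, -0.2251, -0.0237]
tcp_rot: [0.002, -0.0, 1.0, -0.001]
contact_force: [-0.2, -0.1, 0.9]
gripper_width: 1.001
grasp_force: 0.0
```

>>> move_arm --motion '[[0,[1.2,0,2],[0,0,0]],[0,[0,0,0],[0,0,0]],[0,[0,0,0],[0,0,0]],[0,[0,0,0],[0,0,0]],[0,[0,0,0],[0,0,0]],[0,[0,0,0],[0,0,0]],[0,[0,0,0],[0,0,0]],[80,[0,0,0],[0,0,0]],[80,[0,0,0],[0,0,0]],[80,[0,0,0],[0,0,0]]]'

```text
clock: 18.67
tcp_pos: [0.6069, -0.2247, -0.0276]
tcp_rot: [0.0, -0.0, 1.0, -0.0]
contact_force: [-0.0, -0.3, -1.0]
gripper_width: 0.799
grasp_force: 0.0
```

>>> move_arm --motion '[[80,[0,0,0],[0,0,7]],[80,[0,0,0],[0,0,7]],[80,[0,0,0],[0,0,7]],[80,[0,0,0],[0,0,7]],[80,[0,0,0],[0,0,7]],[80,[0,0,0],[0,0,7]],[80,[0,0,0],[0,0,7]],[80,[0,0,0],[0,0,7]],[80,[0,0,0],[0,0,7]],[80,[0,0,0],[0,0,7]]]'

```text
clock: 19.5
tcp_pos: [0.6067, -0.2246, -0.028]
tcp_rot: [-0.0, 0.576, 0.817, -0.0]
contact_force: [0.6, 0.4, 0.5]
gripper_width: 0.802
grasp_force: 0.0
```

>>> move_arm --motion '[[80,[0,0,0],[0,0,7]],[80,[0,0,0],[0,0,7]],[80,[0,0,0],[0,0,6]],[0,[0,0,0],[0,0,0]],[0,[0,0,0],[0,0,0]],[0,[0,0,0],[0,0,0]],[0,[0,0,0],[0,0,0]],[0,[0,0,0],[0,0,0]],[0,[0,0,0],[0,0,0]],[0,[0,0,0],[0,0,0]]]'

```text
clock: 20.33
tcp_pos: [0.6075, -0.2248, -0.027]
tcp_rot: [0.001, 0.707, 0.708, 0.0]
contact_force: [0.6, 1.2, 6.0]
gripper_width: 0.518
grasp_force: 60.7
```

>>> move_arm --motion '[[70,[0,0,0],[0,0,0]],[70,[0,0,-3],[0,0,0]],[70,[0,0,0],[0,0,0]],[0,[0,0,0],[0,0,0]],[0,[0,0,0],[0,0,0]],[0,[0,0,0],[0,0,0]],[0,[0,0,0],[0,0,0]],[0,[0,0,0],[0,0,0]],[0,[0,0,0],[0,0,0]],[0,[0,0,0],[0,0,0]]]'

```text
clock: 21.17
tcp_pos: [0.607, -0.2246, -0.024]
tcp_rot: [0.0, 0.707, 0.707, 0.0]
contact_force: [-0.8, 1.3, 5.1]
gripper_width: 0.517
grasp_force: 60.2
```

>>> move_arm --motion '[[0,[0,0,-38.5],[0,0,0]],[0,[0,0,-38.5],[0,0,0]],[0,[0,0,-38.5],[0,0,0]],[0,[38.6,-10.5,0],[0,0,0]],[0,[38.6,-10.5,0],[0,0,0]],[0,[38.6,-10.5,0],[0,0,0]],[0,[38.6,-10.5,0],[0,0,0]],[0,[38.6,-10.5,0],[0,0,0]],[0,[38.6,-10.5,0],[0,0,0]],[0,[38.6,-10.5,0],[0,0,0]]]'

```text
clock: 22.0
tcp_pos: [0.5318, 0.0471, 0.0903]
tcp_rot: [-0.0, 0.707, 0.707, -0.0]
contact_force: [-0.2, 1.1, -2.3]
gripper_width: 0.512
grasp_force: 61.9
```

>>> move_arm --motion '[[0,[38.6,-10.5,0],[0,0,0]],[0,[38.6,-10.5,0],[0,0,0]],[0,[38.6,-10.5,0],[0,0,0]],[0,[0,0,0],[0,0,0]],[0,[0,0,0],[0,0,0]],[0,[0,0,0],[0,0,0]],[0,[0,0,4],[0,0,0]],[0,[0,0,4],[0,0,0]],[0,[0,0,0],[0,0,0]],[0,[0,0,0],[0,0,0]]]'

```text
clock: 22.83
tcp_pos: [0.5016, 0.1601, 0.0822]
tcp_rot: [-0.0, 0.708, 0.706, -0.001]
contact_force: [0.7, 0.3, -1.8]
gripper_width: 0.505
grasp_force: 61.9
```

>>> move_arm --motion '[[0,[1,0.2,0],[0,0,0]],[0,[0,0,1],[0,0,0]],[0,[0,0,1],[0,0,0]],[0,[0,0,1],[0,0,0]],[0,[0,0,1],[0,0,0]],[0,[0,0,1],[0,0,0]],[0,[0,0,1],[0,0,0]],[0,[0,0,1],[0,0,0]],[0,[0,0,1],[0,0,0]],[0,[0,0,1],[0,0,0]]]'

```text
clock: 23.67
tcp_pos: [0.502, 0.1624, 0.0737]
tcp_rot: [0.0, 0.707, 0.707, -0.0]
contact_force: [-0.3, -0.7, -3.0]
gripper_width: 0.508
grasp_force: 61.9
```

>>> move_arm --motion '[[0,[-0.7,-0.1,0],[0,0,0]],[0,[0,0,1],[0,0,0]],[0,[0,0,1],[0,0,0]],[0,[0,0,1],[0,0,0]],[0,[0,0,1],[0,0,0]],[0,[0,0,1],[0,0,0]],[0,[0,0,1],[0,0,0]],[0,[0,0,1],[0,0,0]],[0,[0,0,1],[0,0,0]],[0,[0,0,0],[0,0,0]]]'

```text
clock: 24.5
tcp_pos: [0.5018, 0.1617, 0.0656]
tcp_rot: [-0.0, 0.707, 0.707, -0.0]
contact_force: [0.1, 0.4, -2.1]
gripper_width: 0.51
grasp_force: 61.9
```

>>> move_arm --motion '[[0,[0,0,2.5],[0,0,0]],[0,[0,0,2.5],[0,0,0]],[0,[0,0,2.5],[0,0,0]],[0,[0,0,2.5],[0,0,0]],[0,[0,0,2.5],[0,0,0]],[0,[0,0,2.5],[0,0,0]],[0,[0,0,2.5],[0,0,0]],[0,[0,0,2.5],[0,0,0]],[0,[0,0,2],[0,0,0]],[0,[0,0,2],[0,0,0]]]'

```text
clock: 25.33
tcp_pos: [0.5019, 0.1617, 0.0416]
tcp_rot: [-0.0, 0.707, 0.707, -0.0]
contact_force: [0.1, 0.9, -1.9]
gripper_width: 0.508
grasp_force: 61.9
```

>>> move_arm --motion '[[0,[0,0,1],[0,0,0]],[0,[0,0,1],[0,0,0]],[0,[0,0,1],[0,0,0]],[0,[0,0,1],[0,0,0]],[0,[0,0,1],[0,0,0]],[0,[0,0,0.5],[0,0,0]],[0,[0,0,0],[0,0,0]],[0,[0,0,0],[0,0,0]],[0,[0,0,0],[0,0,0]],[0,[0,0,0],[0,0,0]]]'

```text
clock: 26.17
tcp_pos: [0.5021, 0.1618, 0.0378]
tcp_rot: [0.0, 0.707, 0.707, 0.0]
contact_force: [-3.4, -0.3, 9.5]
gripper_width: 0.509
grasp_force: 63.5
```

>>> move_arm --motion '[[0,[0,0,-1],[0,0,0]],[100,[0,0,0],[0,0,0]],[100,[0,0,0],[0,0,0]],[100,[0,0,0],[0,0,0]],[100,[0,0,0],[0,0,0]],[100,[0,0,-5],[0,0,0]],[100,[0,0,-20],[0,0,0]],[100,[0,0,-35],[0,0,0]],[100,[0,0,-25],[0,0,0]],[100,[-38,-3.2,0],[0,0,0]]]'

```text
clock: 27.0
tcp_pos: [0.5048, 0.129, 0.1281]
tcp_rot: [0.003, 0.705, 0.709, 0.007]
contact_force: [2.4, 0.0, 0.2]
gripper_width: 1.001
grasp_force: 0.0
```

>>> move_arm --motion '[[100,[-39.5,-3.4,0],[0,0,0]],[100,[-39.5,-3.4,0],[0,0,0]],[100,[-39.5,-3.4,0],[0,0,0]],[100,[-39.5,-3.4,0],[0,0,0]],[100,[-39.5,-3.4,0],[0,0,0]],[100,[-39.5,-3.4,0],[0,0,0]],[100,[-39.5,-3.4,0],[0,0,0]],[100,[-39.5,-3.4,0],[0,0,0]],[100,[-39.5,-3.4,0],[0,0,0]],[100,[-39.5,-3.4,0],[0,0,0]]]'

```text
clock: 27.83
tcp_pos: [0.4642, -0.2733, 0.1227]
tcp_rot: [0.0, 0.707, 0.707, 0.0]
contact_force: [1.4, 1.2, -0.1]
gripper_width: 0.997
grasp_force: 0.0
```

```bash
python3 - <<'E'
from h import *
p=cam("scene");u=p["frame"]
cv2.imwrite("pics/s5.png",cv2.resize(u[110:220,250:380],None,fx=5,fy=5,interpolation=cv2.INTER_CUBIC)[...,::-1])
s=telemetry.get_state();print(s["tcp_pos"],s["clock"])
E
```

```text
[ 0.46508685 -0.28187201  0.12311345] 27.8833
```

View pics/s5.png

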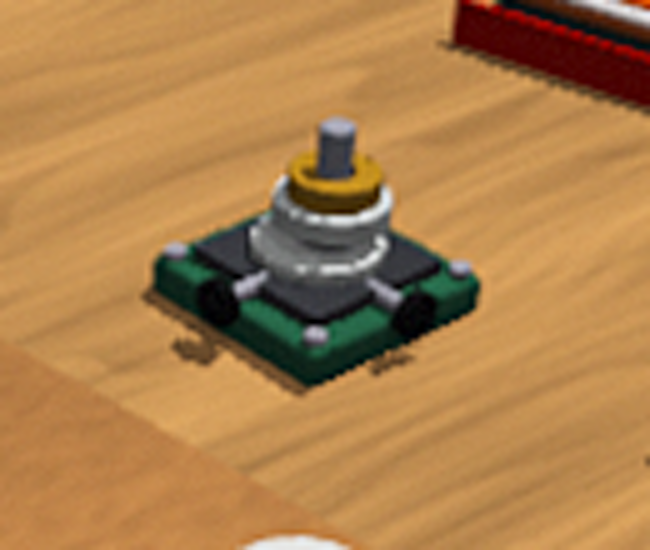

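>>> move_arm --motion '[[100,[0,0,0],[0,0,0]],[100,[0,0,30],[0,0,0]],[100,[0,0,35],[0,0,0]],[100,[0,0,35],[0,0,0]],[100,[0,0,25],[0,0,0]],[100,[0,0,11],[0,0,0]],[100,[0,0,10],[0,0,0]],[100,[0,0,0],[0,0,0]],[100,[0,0,0],[0,0,0]],[100,[0,0,0],[0,0,0]]]'

```text
clock: 28.72
tcp_pos: [0.4657, -0.2715, -0.0227]
tcp_rot: [0.001, 0.707, 0.707, 0.0]
contact_force: [0.1, -0.2, -0.0]
gripper_width: 0.998
grasp_force: 0.0
```

>>> move_arm --motion '[[0,[-1,0,1],[0,0,0]],[0,[0,0,0],[0,0,0]],[0,[0,0,0],[0,0,0]],[0,[0,0,0],[0,0,0]],[0,[0,0,0],[0,0,0]],[0,[0,0,0],[0,0,0]],[0,[0,0,0],[0,0,0]],[0,[0,0,0],[0,0,0]],[65,[0,0,0],[0,0,0]],[65,[0,0,0],[0,0,0]]]'

```text
clock: 29.55
tcp_pos: [0.4648, -0.2724, -0.0244]
tcp_rot: [0.0, 0.707, 0.707, 0.0]
contact_force: [0.5, -0.0, 0.2]
gripper_width: 0.636
grasp_force: 0.0
```

>>> move_arm --motion '[[65,[0,0,0],[0,0,0]],[65,[0,0,0],[0,0,-7]],[65,[0,0,0],[0,0,-7]],[65,[0,0,0],[0,0,-7]],[65,[0,0,0],[0,0,-7]],[65,[0,0,0],[0,0,-7]],[65,[0,0,0],[0,0,-7]],[65,[0,0,0],[0,0,-7]],[65,[0,0,0],[0,0,-7]],[65,[0,0,0],[0,0,-7]]]'

```text
clock: 30.38
tcp_pos: [0.4646, -0.2722, -0.0249]
tcp_rot: [-0.0, 0.23, 0.973, 0.0]
contact_force: [0.4, 0.1, 0.1]
gripper_width: 0.649
grasp_force: 0.0
```

>>> move_arm --motion '[[65,[0,0,0],[0,0,-7]],[65,[0,0,0],[0,0,-7]],[65,[0,0,0],[0,0,-7]],[65,[0,0,0],[0,0,-6]],[0,[0,0,0],[0,0,0]],[0,[0,0,0],[0,0,0]],[0,[0,0,0],[0,0,0]],[0,[0,0,0],[0,0,0]],[0,[0,0,0],[0,0,0]],[0,[0,0,0],[0,0,0]]]'

```text
clock: 31.22
tcp_pos: [0.4647, -0.2723, -0.0242]
tcp_rot: [0.0, 0.001, 1.0, -0.0]
contact_force: [-0.7, 1.1, 5.1]
gripper_width: 0.373
grasp_force: 59.1
```

>>> move_arm --motion '[[0,[0,0,-38.5],[0,0,0]],[0,[0,0,-38.5],[0,0,0]],[0,[0,0,-38.5],[0,0,0]],[0,[-3.4,39.4,0],[0,0,0]],[0,[-3.4,39.4,0],[0,0,0]],[0,[-3.4,39.4,0],[0,0,0]],[0,[-3.4,39.4,0],[0,0,0]],[0,[-3.4,39.4,0],[0,0,0]],[0,[-3.4,39.4,0],[0,0,0]],[0,[-3.4,39.4,0],[0,0,0]]]'

```text
clock: 32.05
tcp_pos: [0.4882, 0.0053, 0.0908]
tcp_rot: [0.0, 0.001, 1.0, 0.0]
contact_force: [0.2, -0.1, -0.0]
gripper_width: 0.372
grasp_force: 59.7
```

>>> move_arm --motion '[[0,[-3.4,39.4,0],[0,0,0]],[0,[-3.4,39.4,0],[0,0,0]],[0,[-3.3,39.4,0],[0,0,0]],[0,[-3.3,39.4,0],[0,0,0]],[0,[0,0,0],[0,0,0]],[0,[0,0,0],[0,0,0]],[0,[0,0,4],[0,0,0]],[0,[0,0,4],[0,0,0]],[0,[0,0,0],[0,0,0]],[0,[0,0,0],[0,0,0]]]'

```text
clock: 32.88
tcp_pos: [0.5013, 0.1595, 0.0823]
tcp_rot: [-0.001, 0.001, 1.0, -0.0]
contact_force: [-0.2, -0.2, -0.1]
gripper_width: 0.376
grasp_force: 59.7
```

>>> move_arm --motion '[[0,[-0.3,0.5,0],[0,0,0]],[0,[0,0,0],[0,0,0]],[0,[0,0,0],[0,0,0]],[0,[0,0,1],[0,0,0]],[0,[0,0,1],[0,0,0]],[0,[0,0,1],[0,0,0]],[0,[0,0,1],[0,0,0]],[0,[0,0,0],[0,0,0]],[0,[0,0,0],[0,0,0]],[0,[0,0,0],[0,0,0]]]'

```text
clock: 33.72
tcp_pos: [0.5022, 0.1616, 0.0788]
tcp_rot: [-0.0, -0.0, 1.0, -0.0]
contact_force: [0.1, 0.6, 0.6]
gripper_width: 0.376
grasp_force: 59.7
```

Ring bottom is at about 0.103; descend.

>>> move_arm --motion '[[0,[0.2,0,1],[0,0,0]],[0,[0,0,1],[0,0,0]],[0,[0,0,1],[0,0,0]],[0,[0,0,1],[0,0,0]],[0,[0,0,1],[0,0,0]],[0,[0,0,1],[0,0,0]],[0,[0,0,1],[0,0,0]],[0,[0,0,1],[0,0,0]],[0,[0,0,0],[0,0,0]],[0,[0,0,0],[0,0,0]]]'

```text
clock: 34.55
tcp_pos: [0.502, 0.1616, 0.0708]
tcp_rot: [-0.0, -0.0, 1.0, -0.0]
contact_force: [-0.4, 0.2, 0.1]
gripper_width: 0.373
grasp_force: 59.7
```

>>> move_arm --motion '[[0,[0,0,2],[0,0,0]],[0,[0,0,2],[0,0,0]],[0,[0,0,2],[0,0,0]],[0,[0,0,2],[0,0,0]],[0,[0,0,2],[0,0,0]],[0,[0,0,2],[0,0,0]],[0,[0,0,2],[0,0,0]],[0,[0,0,2],[0,0,0]],[0,[0,0,0],[0,0,0]],[0,[0,0,0],[0,0,0]]]'

```text
clock: 35.38
tcp_pos: [0.5019, 0.1616, 0.0546]
tcp_rot: [-0.0, -0.0, 1.0, -0.0]
contact_force: [-1.2, -0.7, -0.4]
gripper_width: 0.376
grasp_force: 59.7
```

>>> move_arm --motion '[[0,[0,0,1],[0,0,0]],[0,[0,0,1],[0,0,0]],[0,[0,0,1],[0,0,0]],[0,[0,0,1],[0,0,0]],[0,[0,0,1],[0,0,0]],[0,[0,0,0],[0,0,0]],[0,[0,0,0],[0,0,0]],[0,[0,0,0],[0,0,0]],[0,[0,0,0],[0,0,0]],[0,[0,0,0],[0,0,0]]]'

```text
clock: 36.22
tcp_pos: [0.5022, 0.1616, 0.0515]
tcp_rot: [0.001, -0.0, 1.0, 0.0]
contact_force: [-3.2, -0.3, 12.7]
gripper_width: 0.371
grasp_force: 61.3
```

>>> move_arm --motion '[[0,[0,0,-1],[0,0,0]],[0,[0,0,0],[0,0,0]],[100,[0,0,0],[0,0,0]],[100,[0,0,0],[0,0,0]],[100,[0,0,0],[0,0,0]],[100,[0,0,0],[0,0,0]],[100,[0,0,0],[0,0,0]],[100,[0,0,-5],[0,0,0]],[100,[0,0,-20],[0,0,0]],[100,[0,0,-35],[0,0,0]]]'

```text
clock: 37.05
tcp_pos: [0.4987, 0.1608, 0.1084]
tcp_rot: [-0.004, -0.0, 1.0, -0.001]
contact_force: [0.8, -0.3, -0.1]
gripper_width: 0.999
grasp_force: 0.0
```

>>> move_arm --motion '[[100,[0,0,-35],[0,0,0]],[100,[0,-35,-10],[0,0,0]],[100,[0,-35,0],[0,0,0]],[100,[0,-35,0],[0,0,0]],[100,[0,-35,0],[0,0,0]],[100,[0,-35,0],[0,0,0]],[100,[0,-35,0],[0,0,0]],[100,[0,-20,0],[0,0,0]],[100,[0,0,0],[0,0,0]],[100,[0,0,0],[0,0,0]]]'

```text
clock: 37.88
tcp_pos: [0.502, -0.0693, 0.1561]
tcp_rot: [0.0, 0.001, 1.0, 0.0]
contact_force: [-0.2, 0.1, 0.7]
gripper_width: 1.001
grasp_force: 0.0
```

```bash
python3 - <<'E'
from h import *
p=cam("scene");W=cloud(p)
s=telemetry.get_state();print(s["tcp_pos"],s["contact_force"],s["clock"])
# column through the stack: image col of spindle
o=p["R"]@np.array([.502,.161,.09])+p["t"]; q=p["mtx"]@o; c=int(round(q[0]/q[2])); r0=int(q[1]/q[2]); print(c,r0)
for r in range(r0-8,r0+26): print(r,p["frame"][r,c],np.round(W[r,c],3))
q=cam("top");W=cloud(q);d=np.hypot(W[...,0]-.502,W[...,1]-.161);f=q["frame"].astype(int)
m=(d<.03)&(f[...,0]>f[...,1]*2)&(f[...,0]>60);print("red top",m.sum(),np.round(np.median(W[m],0),4))
for k in("stone","glue_pot","awl"):
    for a in optics.landmark_of(q,k)[:1]: print(k,a["score"],np.round(ray(q,a["centre"],0)[:2],3))
E
```

```text
[ 0.50185288 -0.06834048  0.15595136] [0.06825942 0.03478583 0.30982845] 37.9333
317 138
130 [202 147  83] [0.342 0.323 0.001]
131 [203 149  86] [ 0.346  0.32  -0.   ]
132 [199 142  74] [0.352 0.314 0.001]
133 [182 156 136] [0.497 0.165 0.102]
134 [176 175 186] [0.499 0.163 0.101]
135 [182 181 198] [0.504 0.158 0.102]
136 [154 153 164] [0.508 0.154 0.102]
137 [88 88 96] [0.508 0.155 0.099]
138 [54 58 63] [0.509 0.154 0.096]
139 [57 71 74] [0.506 0.157 0.092]
140 [78 62 64] [0.506 0.157 0.089]
141 [196  27  23] [0.512 0.152 0.09 ]
142 [161   0   0] [0.513 0.15  0.088]
143 [75  3  3] [0.513 0.151 0.086]
144 [78  0  0] [0.513 0.151 0.083]
145 [79  0  0] [0.516 0.148 0.082]
146 [75  4  4] [0.515 0.15  0.078]
147 [187 137  32] [0.519 0.146 0.079]
148 [176 131  30] [0.519 0.146 0.076]
149 [87 65 18] [0.521 0.145 0.074]
150 [72 52 16] [0.521 0.145 0.072]
151 [72 47  3] [0.519 0.147 0.067]
152 [61 34  0] [0.521 0.145 0.066]
153 [204 204 204] [0.522 0.145 0.064]
154 [214 218 217] [0.523 0.143 0.062]
155 [125 127 125] [0.526 0.141 0.062]
156 [80 83 82] [0.523 0.144 0.056]
157 [86 88 88] [0.524 0.144 0.054]
158 [94 94 93] [0.526 0.142 0.053]
159 [49 52 50] [0.516 0.152 0.042]
160 [74 74 76] [0.519 0.15  0.04 ]
161 [105 104 105] [0.52  0.149 0.038]
162 [108 110 109] [0.523 0.147 0.038]
163 [214 215 214] [0.526 0.143 0.038]
red top 125 [0.5012 0.1567 0.0875]
stone 0.57 [0.372 0.012]
glue_pot 0.64 [0.51  0.165]
awl 0.68 [0.769 0.205]
```

Red top is at about 0.090, brass top at 0.076 and aluminium top at 0.062, so the stack is home with no gaps. The rest of the scene was not touched.

```bash
python3 -c "
from plant import job
print(job.close_job())"
```

```text
the job is handed in; nothing more can be done
None
```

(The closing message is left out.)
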